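Set the last mosaic tile and cure it with the torch

ROBOT

A 6-joint arm with a two-finger parallel gripper is mounted at the origin on the work surface. World frame = base frame: x ahead of the robot, y to its left, z up, the work surface at z = 0. Lengths are in m, angles in rad, forces in N, time in s.
With the tool pointing down it reaches from about 0.35 to 0.975 m from the base axis. Payload 4.9 kg.
Tool frame: the origin (TCP) lies on the front face of the gripper's body, between the roots of the fingers; the fingertips stand ctrl.tip_extent ahead of it and the grasp point (between the pads) lies 54 mm ahead of it (ctrl.tip_extent is the distance from the TCP to the fingertips, in m); z points along the fingers, y is the line along which they close (so a half turn about z gives the same grasp; the last joint's range is limited). The gripper opens to 85 mm and grips with 20 to 120 N. Pads are 22 mm wide; open, the fingers measure 114 mm over their backs; the gripper's body (76 mm by 85 mm) begins 54 mm behind the grasp point. The pads swing forward as they close: fully open they stand 13 mm farther back than shut.
Start: joints at [-1.304, 0.053, 1.613, -0, 1.476, -0.119], TCP at [0.235, -0.579, 0.304] pointing down, gripper open.
Joint ranges: [-3.01, 3.01], [-1.01, 2.22], [0.06, 2.58], [-1.02, 4.17], [0.09, 2.62], [-3.14, 3.14]. Speed limits (rad/s): [2.57, 2.57, 3.14, 3.14, 3.14, 3.14].

INTERFACE

Orientations are given as a rotation vector (axis times angle).
In Python, from station import ctrl gives the robot as it stands.
- The arm moves only by the tool apply_moves, never from a script. Its argument "rows" is one flat list of numbers, 6 for each row, row after row: the shift along the tool's x, y, z normalised to -1 to 1, where 1 is 0.6 m, then the turn, a rotation vector about the tool's x, y, z normalised to -1 to 1, where 1 is 90 degrees. A call has 1 to 20 rows; each row is the pose to reach, as a shift and turn from the pose commanded when the call began, along the tool's axes at that moment; what a row does not reach only later rows make up. A row lasts 1/10 s, in which the tool goes at most 50 mm and 8.59 degrees, less where a joint would pass 70% of its speed; a pose out of reach is approached as far as the arm can. A call with a number of a shift or a turn outside -1 to 1 is refused whole. A call with a gripper value outside its range is refused whole. "grip" is the opening, from 0 (shut) to 1 (fully open), set as the call begins (left out, the last holds). The fingers move at their own pace and stop on an object; "grip_force" is the grip in N (left out, the last holds). Time passes only in rows, so rows that repeat a pose let the fingers close. It gives the time, the measured TCP pose, the force, the opening and the grip force at its end, in the units of the state.
- ctrl.get_obs(): the state, without advancing time (a new reading comes with each control period).
- ctrl.get_image(name): name is "side" or "top" or "wrist"; returns (picture, depth): 420x560x3 uint8, blue, green, red; 420x560 float32, m along the optical axis (not along the pixel's ray), 0 where there is no reading.
- ctrl.camera_model(name): a dict with "mtx" (3x3 intrinsics, pixels), "R" (3x3) and "t" (3): a world point X has camera coordinates R X + t; the wrist camera has in their place "tool_from_camera" (4x4, takes a point from camera to tool coordinates, whose origin is the TCP and whose axes are the flange's). Camera axes: x right, y down, z forward; pixel columns grow to the right and rows downward; lengths in m; the calibration is good to about 2 mm. A picture is of the moment at which its call begins: read the wrist's pose just before it. camera_model takes no time and is no camera call.
- ctrl.finish_job(): hands the job in; it is judged then, once.
The state is a dict: "t": time; "q": joint angles; "dq": joint speeds; "effort": joint torques, N m; "tool_pos": TCP position; "tool_rot": TCP orientation; "contact_force": force on the tool from outside, world axes, zero at the start; "wrist_torque": the same for the moment, N m; "opening": finger opening in m; "grip_force": force on a finger pad.
Only numpy, scipy, OpenCV 4.12 (cv2) and the standard library are available. Lean on these libraries where they do the work, as an engineer would, in place of code of your own. Each camera call takes 0.05 s, during which the arm holds its last target. There are 200 camera calls.

TASK

Lower the loose thick white glass tile into the empty square gap of the mosaic on the sloping easel, so that it lies flat on the bed; do not drop it in. Then take the curing torch from its cup and hold it steady for 3 seconds with its lens about 6 cm from the tile, pointing straight at the middle of the tile and square to the sloping board, without touching tile, board or easel with the torch. Finally stand the torch upright, lens down, back in its cup and let go; leave the glue bottle and the amber jar standing where they are.

Things in the scene. Friction and masses are not known exactly. Their poses are not given: they have to be found in the camera images.
- tile: The loose tile: plain white glass, 32 x 32 mm, 14 mm thick (thicker than the others), about 30 g, lying flat on a 90 x 90 mm cork pad 6 mm high. Origin at the centre of its underside; z is up through the thickness, x and y run along its sides.
- tile_top (a point): Centre of the tile's upper face, 14 mm above its origin; axes as the tile.
- easel: The wooden easel foot, fixed, 250 x 250 mm, 12 mm high, with two 90 mm posts beside the board near its far end; it carries the hinged board. Origin at the middle of its underside; x away from the robot, up the slope; y left. The hinge line lies 112 mm to its -x side, 22 mm above the table.
- board (a joint): Slope of the mosaic board, rad (0 = level; 0.12 to 0.38 at the start). The board is hinged along its near edge on the wooden easel foot, its far edge is the raised one, and stiff friction (about 6 N m) holds it at its slope. The board is 224 mm deep and 232 mm wide, pale lilac, 12 mm thick; blue tiles 6 mm thick are laid over it, with a square ring of white ones in which one tile is missing.
- gap (a point): The gap for the tile: centre of its dark grey floor, on the board's upper surface. z is the board's outward normal, x runs up the slope (away from the robot), y along the level hinge line to the left. The gap is 38 x 38 mm, its sides run along x and y, and the tiles round it stand 6 mm above its floor, so the 14 mm tile stands 8 mm proud of them. It lies 58 mm up the slope from the hinge, 18 mm to the left (+y) of the board's middle.
- torch: The curing torch: black, round, 138 mm long, about 160 g, standing lens down in its cup. Origin at the centre of its lens face (the lower end); z runs from the lens up along the barrel, so it shines along -z. Head 36 mm across up to 30 mm from the lens, then tapering; barrel 29 mm across from 42 to 132 mm, the place to grip it. An orange band marks the lower end of the barrel, a violet rim the lens.
- lens (a point): Centre of the torch's lens face; axes as the torch (shines along -z).
- dock: The torch's cup, fixed: a grey round foot 80 mm across and 8 mm high with a white round cup on it, 60 mm across outside, 48 mm inside, rim 34 mm and inner floor 12 mm above the table. Origin on the axis at the table; z up. The cup and the cork pad stand left and right of the easel, either way round.
- glue: White glue bottle with orange cap, 56 mm across, 150 mm high, standing; origin at the centre of its underside, z up. Not part of the job.
- jar: Amber jar with a steel lid, 68 mm across, 90 mm high, standing; origin at the centre of its underside, z up. Not part of the job.
Not all that is in view belongs to the job. There is more than one size of the torch; the one meant has the size given above.

How it is judged:
By the outcome, as a careful person would: the job done as asked, in the order asked, and still so for the second after the job is handed in, with the robot touching nothing.
It also fails if it takes over 72 s, if anything falls off the work surface, if the arm or the gripper's body presses on something with over 40 N, if the wrist force passes 120 N, or if a joint passes its speed limit or range.

## Working session

There is one attempt and no reset: what is moved stays moved. The work goes in short steps, Python scripts to look and compute and a tool call to move; the robot and the scene stay as the last step left them, time stands still between calls to the robot, and variables do not carry over. Pictures are saved under pics/ and viewed, at most 10 in all, crops included, and the job is handed in when it is done.

Besides the shell and the picture viewer there is one more tool, called after "Call:" as name(argument=value, ...), one argument or row to a line, values as JSON. apply_moves: Moves the arm, as the interface text tells. Its arguments: {"type":"object","properties":{"rows":{"type":"array","items":{"type":"number"}},"grip":{"type":"number"},"grip_force":{"type":"number"}},"required":["rows"]}

```bash
ls; mkdir -p pics; python3 - <<'E'
from station import ctrl
import cv2,numpy as np
o=ctrl.get_obs();print(o['t'],o['tool_pos'],o['tool_rot'],o['opening'],ctrl.tip_extent)
for n in('top','side'):
    im,d=ctrl.get_image(n);np.savez(''+n,im=im,d=d);cv2.imwrite(f'pics/{n}0.png',im)
    m=ctrl.camera_model(n);print(n,m['mtx'].round(1).tolist(),(-m['R'].T@m['t']).round(3),m['R'].round(2).tolist())
print(ctrl.camera_model('wrist'))
E
```

```text
pics
0.0 [ 0.23505784 -0.57860772  0.3026625 ] [-3.08130948e+00 -6.01878723e-01  2.56815988e-04] 0.08550368498787012 0.0726
top [[479.3, 0.0, 275.5], [0.0, 479.3, 210.1], [0.0, 0.0, 1.0]] [0.491 0.028 1.074] [[-0.03, -1.0, 0.02], [-1.0, 0.03, -0.03], [0.03, -0.02, -1.0]]
side [[457.8, 0.0, 282.5], [0.0, 457.8, 212.1], [0.0, 0.0, 1.0]] [0.474 0.781 0.588] [[-1.0, -0.09, -0.01], [-0.04, 0.56, -0.83], [0.08, -0.82, -0.56]]
{'mtx': array([[324.20088015,   0.        , 281.69674944],
       [  0.        , 324.20088015, 216.02793622],
       [  0.        ,   0.        ,   1.        ]]), 'tool_from_camera': array([[ 1.86792807e-04, -9.44409578e-01, -3.28771218e-01,
         8.54259867e-02],
       [ 9.99999952e-01,  2.58088106e-04, -1.73214923e-04,
        -8.24191186e-04],
       [ 2.48437773e-04, -3.28771170e-01,  9.44409581e-01,
        -7.08199550e-02],
       [ 0.00000000e+00,  0.00000000e+00,  0.00000000e+00,
         1.00000000e+00]])}
```

View pics/top0.png

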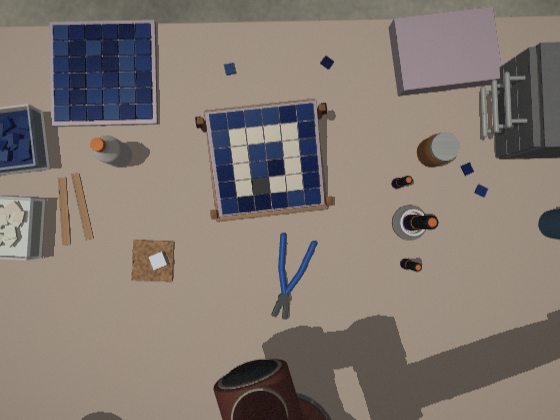

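View pics/side0.png

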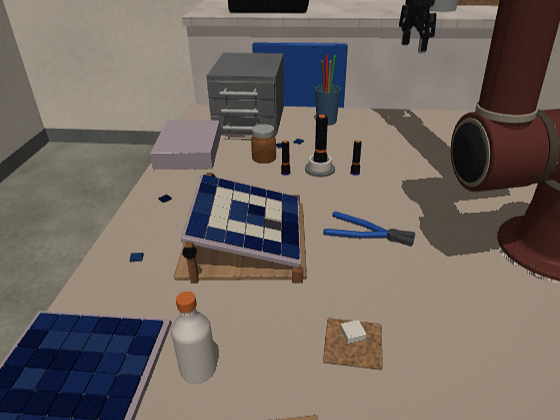

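The top view shows the loose tile at (158,261) on the cork pad, the gap at (261,186), the cup at (411,222) and the board spanning (205..327, 100..220). The glue is at (100,148) and the jar at (440,150).

Things that could be mistaken for the target:
- **Torch:** the big torch in the cup (412,222), against small torches at (402,182) and (411,265). I choose the one in the cup.
- **Tile:** the white tile on the cork (158,261), against white scraps in the tray (10,225) and the ring tiles. I choose the one on the cork.
- **Gap:** dark grey (261,186), against a dark blue tile (276,168). I choose (261,186).

```bash
cat > h.py <<'E'
import numpy as np,cv2
from station import ctrl
from scipy.spatial.transform import Rotation as Ro
def cam(n,obs=None):
    m=ctrl.camera_model(n);K=m['mtx']
    if n=='wrist':
        T=np.eye(4);T[:3,:3]=Ro.from_rotvec(obs['tool_rot']).as_matrix();T[:3,3]=obs['tool_pos'];T=T@m['tool_from_camera']
        return K,T[:3,:3],T[:3,3]
    return K,m['R'].T,-m['R'].T@m['t']
def ray(c,px):
    K,R,o=c;return o,(R@np.linalg.inv(K)@np.r_[px,1.])
def onplane(c,px,p0,n=(0,0,1)):
    o,d=ray(c,px);n=np.array(n,float);return o+d*(n@(np.array(p0)-o))/(n@d)
def pts(c,d,mask):
    K,R,o=c;v,u=np.nonzero(mask&(d>0));z=d[v,u]
    P=np.c_[(u-K[0,2])/K[0,0]*z,(v-K[1,2])/K[1,1]*z,z];return P@R.T+o
def blob(mask,near):
    n,l,s,c=cv2.connectedComponentsWithStats(mask.astype(np.uint8))
    i=1+np.argmin([np.hypot(*(c[k]-near))+(1e3 if s[k,4]<15 else 0) for k in range(1,n)]);return l==i
def rect(mask):
    return cv2.minAreaRect(np.argwhere(mask)[:,::-1].astype(np.float32))
def moves(goal,R,obs):
    R0=Ro.from_rotvec(obs['tool_rot']);s=R0.as_matrix().T@(np.array(goal)-obs['tool_pos'])/.6
    r=(R0.inv()*Ro.from_matrix(R)).as_rotvec()/(np.pi/2);return np.r_[s,r].round(4)
E
python3 - <<'E'
from h import *
f=np.load('top.npz');im,d=f['im'],f['d'];c=cam('top')
hsv=cv2.cvtColor(im,cv2.COLOR_BGR2HSV);print('px gap',hsv[186,261],'tile',hsv[261,158],'whitering',hsv[188,278],'blue',hsv[168,276])
W=(hsv[...,1]<60)&(hsv[...,2]>150)
m=blob(W,(158,261));b=cv2.boxPoints(rect(m));print(m.sum(),rect(m))
print('tile',[onplane(c,p,(0,0,.02)).round(4).tolist() for p in b], onplane(c,rect(m)[0],(0,0,.02)))
print('tile z depth',np.median(pts(c,d,m)[:,2]))
B=np.zeros(d.shape,bool);B[112:205,218:315]=1
P=pts(c,d,B);
for _ in range(3):
    A=np.c_[P[:,:2],np.ones(len(P))];k=np.linalg.lstsq(A,P[:,2],rcond=None)[0];r=P[:,2]-A@k;P=P[abs(r)<.004]
print('plane',k,len(P),np.std(r),'slope',np.arctan(np.hypot(*k[:2])))
n=np.r_[-k[:2],1];n/=np.linalg.norm(n)
g=blob((hsv[...,2]<75)&(hsv[...,1]<70)&B,(261,186));print('gap',g.sum(),rect(g))
print('gap floor',onplane(c,rect(g)[0],np.r_[0,0,k[2]]-n*.006,n))
h=blob((hsv[...,1]<60)&(hsv[...,2]>110),(403,222));
print('cup',h.sum(),onplane(c,rect(h)[0],(0,0,.034)))
np.save('hm',h)
fs=np.load('side.npz');ims=fs['im'];hs=cv2.cvtColor(ims,cv2.COLOR_BGR2HSV)
crop=np.hstack([cv2.resize(im[140:260,200:320],(395,395),interpolation=0),cv2.resize(im[170:290,350:470],(395,395),interpolation=0)])
cv2.imwrite('pics/crop1.png',crop)
E
```

```text
px gap [130  13  57] tile [105  10 199] whitering [ 20  35 183] blue [112 166  57]
210 ((157.13792419433594, 260.3448486328125), (14.855627059936523, 14.112845420837402), 68.19859313964844)
tile [[0.427, 0.2845, 0.02], [0.4376, 0.2558, 0.02], [0.4072, 0.2445, 0.02], [0.3966, 0.2732, 0.02]] [0.41708533 0.26453166 0.02      ]
tile z depth 0.019213290655729964
plane [ 0.28957039  0.02230092 -0.11105772] 7668 0.0017129987133973439 slope 0.2826520431455931
gap 302 ((260.31097412109375, 184.79879760742188), (19.767244338989258, 17.669044494628906), 83.6598129272461)
gap floor [0.5737421  0.03471329 0.04960722]
cup 160404 [ 0.52014177 -0.00533098  0.034     ]
```

View pics/crop1.png

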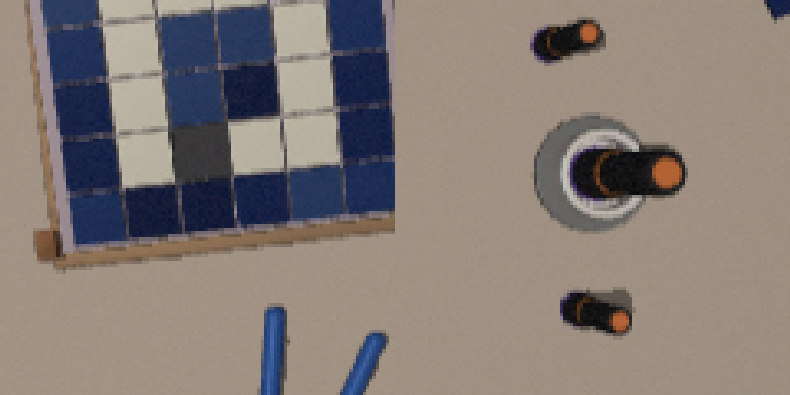

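The crop shows the dark grey gap clearly and the large torch in its cup between the two small ones, so the choice holds. Next I go above the tile for a wrist view.

```bash
cat >> h.py <<'E'
def Rdown(yaw):
    c,s=np.cos(yaw),np.sin(yaw);return np.array([[c,s,0],[s,-c,0],[0,0,-1.]])
E
python3 - <<'E'
from h import *
o=ctrl.get_obs()
print(moves((.47,-.15,.3),Rdown(np.radians(20.4)),o))
print(moves((.417,.2645,.2),Rdown(np.radians(20.4)),o))
c=cam('top')
print('cup',onplane(c,(412.9,222.6),(0,0,.034)),'torchtop',onplane(c,(432.7,222.6),(0,0,.15)))
E
```

```text
[ 6.316e-01 -5.146e-01  5.700e-03 -1.200e-03 -1.000e-04  1.890e-02]
[ 8.0960e-01 -1.1875e+00  1.7370e-01 -1.2000e-03 -1.0000e-04  1.8900e-02]
cup [ 0.48331806 -0.29591805  0.034     ] torchtop [ 0.48301847 -0.29854714  0.15      ]
```

Call:
apply_moves(
  rows=[0.63, -0.515, 0.005, 0, 0, 0.019, 0.63, -0.515, 0.005, 0, 0, 0.019, 0.63, -0.515, 0.005, 0, 0, 0.019, 0.63, -0.515, 0.005, 0, 0, 0.019, 0.63, -0.515, 0.005, 0, 0, 0.019, 0.63, -0.515, 0.005, 0, 0, 0.019, 0.63, -0.515, 0.005, 0, 0, 0.019, 0.63, -0.515, 0.005, 0, 0, 0.019, 0.65, -0.62, 0.005, 0, 0, 0.019, 0.67, -0.7, 0.005, 0, 0, 0.019, 0.7, -0.78, 0.01, 0, 0, 0.019, 0.72, -0.86, 0.03, 0, 0, 0.019, 0.75, -0.94, 0.06, 0, 0, 0.019, 0.81, -1, 0.12, 0, 0, 0.019, 0.81, -1, 0.12, 0, 0, 0.019],
)

```text
t: 1.6
tool_pos: [0.4533, 0.1143, 0.2498]
tool_rot: [3.092, 0.557, 0.002]
contact_force: [0.7, -0.7, -0.5]
opening: 0.0858
grip_force: 0.0
```

```bash
python3 - <<'E'
from h import *
o=ctrl.get_obs();print(o['tool_pos'],moves((.417,.2645,.2),Rdown(np.radians(20.4)),o),o['contact_force'])
E
```

```text
[0.45328877 0.11432006 0.24981736] [ 3.050e-02 -2.557e-01  8.290e-02  3.000e-04 -9.000e-04  2.000e-04] [ 0.69634278 -0.69104708 -0.49015605]
```

Call:
apply_moves(
  rows=[0.03, -0.255, 0.083, 0, 0, 0, 0.03, -0.255, 0.083, 0, 0, 0, 0.03, -0.255, 0.083, 0, 0, 0, 0.03, -0.255, 0.083, 0, 0, 0, 0.03, -0.255, 0.083, 0, 0, 0, 0.03, -0.255, 0.083, 0, 0, 0],
  grip=0.7,
)

```text
t: 2.2
tool_pos: [0.4175, 0.2614, 0.2005]
tool_rot: [3.091, 0.556, 0.0]
contact_force: [-0.8, -0.5, 0.7]
opening: 0.06
grip_force: 0.0
```

```bash
python3 - <<'E'
from h import *
o=ctrl.get_obs();im,d=ctrl.get_image('wrist');c=cam('wrist',o);cv2.imwrite('pics/w1.png',im)
hsv=cv2.cvtColor(im,cv2.COLOR_BGR2HSV)
K,R,t=c;p=R.T@(np.array([.417,.2645,.02])-t);uv=(K@p/p[2])[:2];print('expect',uv)
m=blob((hsv[...,1]<60)&(hsv[...,2]>140),uv);r=rect(m);print(r,m.sum(),hsv[int(uv[1]),int(uv[0])])
b=[onplane(c,p,(0,0,.02)) for p in cv2.boxPoints(r)];print(np.round(b,4))
for i in range(4):
    e=b[(i+1)%4]-b[i];print(np.linalg.norm(e),np.degrees(np.arctan2(e[1],e[0]))%90)
print(np.mean(b,0),o['tool_pos'],o['opening'],np.median(pts(c,d,m)[:,2]))
E
```

```text
expect [278.78513534 212.9495217 ]
((274.0, 213.0), (36.0, 38.0), 90.0) 1124 [ 21  20 168]
[[0.4246 0.2877 0.02  ]
 [0.4352 0.2591 0.02  ]
 [0.4062 0.2479 0.02  ]
 [0.3952 0.2776 0.02  ]]
0.03050534336294228 20.391591874233114
0.031102965035153595 21.05569174758594
0.03170339272025796 20.388213377215266
0.031110282701491545 18.848887962084778
[0.4153136  0.26805236 0.02      ] [0.41754359 0.26135254 0.20052406] 0.060041491248978236 0.02099741274493666
```

View pics/w1.png

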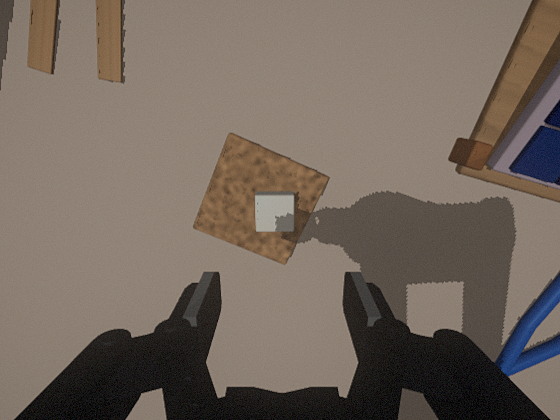

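The wrist view shows the tile squared to the gripper at (255..296, 192..232), with a gripper shadow on one corner. The fingertips are at (210,272) and (352,272). I'll go closer and re-measure once the arm has settled, including the fingertip height.

Call:
apply_moves(
  rows=[0.0, -0.005, 0.07, 0, 0, 0, 0.0, -0.005, 0.1, 0, 0, 0, 0.0, -0.005, 0.1, 0, 0, 0, 0.0, -0.005, 0.1, 0, 0, 0, 0.0, -0.005, 0.1, 0, 0, 0],
  grip=0.45,
)

```text
t: 2.75
tool_pos: [0.4177, 0.2646, 0.1424]
tool_rot: [-3.092, -0.554, -0.006]
contact_force: [0.4, -0.2, 0.0]
opening: 0.0381
grip_force: 0.0
```

```bash
cat > look.py <<'E'
import sys
from h import *
o=ctrl.get_obs();im,d=ctrl.get_image('wrist');c=cam('wrist',o);cv2.imwrite(f'pics/{sys.argv[1]}.png',im);np.savez('w',im=im,d=d)
print(o['t'],o['tool_pos'],o['opening'])
E
python3 - <<'E'
import sys;sys.argv=['',"w2"]
from look import *
hsv=cv2.cvtColor(im,cv2.COLOR_BGR2HSV)
K,R,t=c;p=R.T@(np.array([.4155,.267,.02])-t);uv=(K@p/p[2])[:2];print('expect',uv)
m=blob((hsv[...,1]<60)&(hsv[...,2]>140),uv);r=rect(m);print(r,m.sum())
b=[onplane(c,p,(0,0,.02)) for p in cv2.boxPoints(r)]
for i in range(4):
    e=b[(i+1)%4]-b[i];print(np.linalg.norm(e),np.degrees(np.arctan2(e[1],e[0]))%90)
ce=np.mean(b,0);print(ce,moves(np.r_[ce[:2],.14],Rdown(np.radians(20.3)),o))
# fingertips in tool frame
P=pts((K,np.eye(3),np.zeros(3)),d,(d<.2)&(np.arange(560)[None]>0));T=ctrl.camera_model('wrist')['tool_from_camera'];P=P@T[:3,:3].T+T[:3,3]
F=P[(abs(P[:,0])<.02)&(abs(P[:,1])<.05)&(P[:,2]<.085)]
for s in(-1,1):
    Q=F[F[:,1]*s>0];i=Q[:,2]>np.percentile(Q[:,2],97);print(np.percentile(Q[:,2],[95,99,100]),Q[i].mean(0),'inner y',np.abs(Q[i][:,1]).min())
E
```

```text
2.75 [0.41770148 0.264608   0.14244407] 0.03813361851747069
expect [278.4438089  244.74672311]
((276.5, 244.0), (44.0, 49.0), 90.0) 862
0.031137874041884287 20.336470266937937
0.03122944214757703 21.438371464566387
0.032673203366794024 20.339900415462438
0.031239611522338458 18.6217804371218
[0.41520489 0.2682404  0.02      ] [-0.0018 -0.0071  0.0041 -0.0001 -0.0023  0.0002]
[0.05008876 0.06265042 0.07096022] [ 0.00620626 -0.02384986  0.06127789] inner y 0.019993064910643305
[0.04960895 0.06249782 0.07039649] [0.00603865 0.02191049 0.06114973] inner y 0.018029306816987372
```

View pics/w2.png

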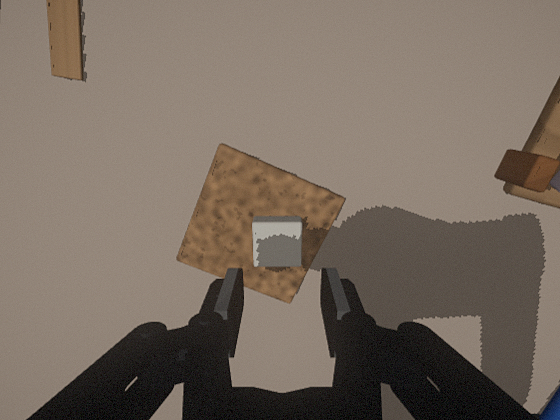

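The closer view shows the tile at (252..302, 218..268). The fingertips sit about 70.5 mm ahead of the TCP and stay centred. I'll descend and check the settled pose.

Call:
apply_moves(
  rows=[-0.002, -0.006, 0.03, 0, 0, 0, -0.002, -0.006, 0.06, 0, 0, 0, -0.002, -0.006, 0.07, 0, 0, 0, -0.002, -0.006, 0.07, 0, 0, 0, -0.002, -0.006, 0.07, 0, 0, 0, -0.002, -0.006, 0.07, 0, 0, 0],
  grip=0.58,
)

```text
t: 3.4
tool_pos: [0.4146, 0.2681, 0.0996]
tool_rot: [-3.091, -0.556, -0.004]
contact_force: [-0.4, -0.2, 0.2]
opening: 0.0497
grip_force: 0.0
```

```bash
python3 - <<'E'
from h import *
o=ctrl.get_obs();print(o['tool_pos'],o['dq'].round(3),o['opening'],moves((.4155,.2680,.0845),Rdown(np.radians(20.3)),o))
E
```

```text
[0.41464188 0.26807099 0.09963608] [-0.     0.002  0.004 -0.001 -0.     0.   ] 0.04965733931922557 [ 0.0012  0.0006  0.0252 -0.0001 -0.0015  0.001 ]
```

Call:
apply_moves(
  rows=[0.001, 0, 0.012, 0, 0, 0, 0.001, 0, 0.025, 0, 0, 0, 0.001, 0, 0.025, 0, 0, 0, 0.001, 0, 0.025, 0, 0, 0, 0.001, 0, 0.025, 0, 0, 0],
)

```text
t: 3.9
tool_pos: [0.4144, 0.268, 0.0833]
tool_rot: [-3.092, -0.556, 0.0]
contact_force: [0.1, -0.1, -0.4]
opening: 0.0495
grip_force: 0.0
```

Call:
apply_moves(
  rows=[0, 0, 0, 0, 0, 0, 0, 0, 0, 0, 0, 0, 0, 0, 0, 0, 0, 0, 0, 0, 0, 0, 0, 0, 0, 0, 0, 0, 0, 0],
  grip=0.2,
  grip_force=25,
)

```text
t: 4.4
tool_pos: [0.4146, 0.2681, 0.0837]
tool_rot: [-3.092, -0.556, -0.001]
contact_force: [0.2, -0.2, 2.3]
opening: 0.031
grip_force: 25.3
```

The tile is held, but the tips are only about 6.7 mm above its underside. I'll regrasp 1.5 mm higher.

Call:
apply_moves(
  rows=[0, 0, 0, 0, 0, 0, 0, 0, 0, 0, 0, 0, 0, 0, -0.0025, 0, 0, 0, 0, 0, -0.0025, 0, 0, 0],
  grip=0.5,
)

```text
t: 4.8
tool_pos: [0.4143, 0.2679, 0.0848]
tool_rot: [3.092, 0.556, -0.0]
contact_force: [1.7, -0.0, -0.3]
opening: 0.0429
grip_force: 0.0
```

Call:
apply_moves(
  rows=[0, 0, 0, 0, 0, 0, 0, 0, 0, 0, 0, 0, 0, 0, 0, 0, 0, 0, 0, 0, 0, 0, 0, 0, 0, 0, 0, 0, 0, 0],
  grip=0.2,
)

```text
t: 5.3
tool_pos: [0.4145, 0.268, 0.085]
tool_rot: [-3.092, -0.556, -0.001]
contact_force: [-0.0, -0.5, 1.7]
opening: 0.0314
grip_force: 25.0
```

Call:
apply_moves(
  rows=[0, 0, -0.04, 0, 0, 0, 0, 0, -0.1, 0, 0, 0, 0, 0, -0.15, 0, 0, 0, 0, 0, -0.15, 0, 0, 0, 0, 0, -0.15, 0, 0, 0],
)

```text
t: 5.8
tool_pos: [0.4145, 0.268, 0.1753]
tool_rot: [-3.092, -0.556, -0.002]
contact_force: [-0.9, -0.9, -0.6]
opening: 0.0313
grip_force: 25.0
```

```bash
python3 - <<'E'
import sys;sys.argv=['',"w3"]
from look import *
print(o['tool_rot'],o['contact_force'])
# board orientation from earlier plane; gap from top cam
k=np.array([.28957,.0223,-.11106]);yaw=np.arctan2(k[1],k[0]);print('yaw',np.degrees(yaw))
im=cv2.resize(im[180:420,140:420],None,fx=2,fy=2,interpolation=0);cv2.imwrite('pics/w3.png',im)
E
```

```text
5.8 [0.41450848 0.26800186 0.1752632 ] 0.03130636154011988
[-3.09168258e+00 -5.56158892e-01 -1.87808593e-03] [-0.93812736 -0.8729989  -0.62401509]
yaw 4.403698503980126
```

View pics/w3.png

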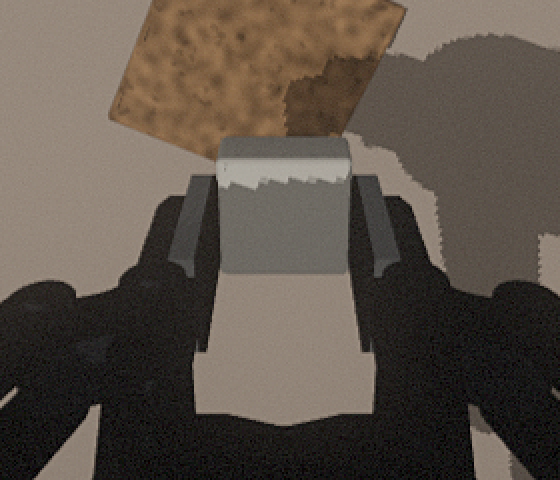

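The tile is held square at crop (218..350, 157..272). Next I hover 10 cm off the gap, aligned with the board.

```bash
cat >> h.py <<'E'
def Rb(k):
    n=np.r_[-k[0],-k[1],1];n/=np.linalg.norm(n);x=np.r_[k[0],k[1],k[0]**2+k[1]**2];x/=np.linalg.norm(x)
    return np.c_[x,np.cross(-n,x),-n]
K0=np.array([.28957,.0223,-.11106])
def intool(px,z):
    m=ctrl.camera_model('wrist');T=m['tool_from_camera'];return onplane((m['mtx'],T[:3,:3],T[:3,3]),px,(0,0,z))
E
python3 - <<'E'
from h import *
for p,z in(((249,259),.065),((315,259),.065),((250,316),.065),((314,316),.065),((249,248.7),.079),((315,248.7),.079)):print(intool(p,z).round(4))
R=Rb(K0);g=np.array([.5737,.0347,.0496]);print(moves(g-R[:,2]*.179,R,ctrl.get_obs()),g-R[:,2]*.179)
E
```

```text
[ 0.0169 -0.0161  0.065 ]
[0.017  0.0146 0.065 ]
[-0.0145 -0.0166  0.065 ]
[-0.0145  0.0152  0.065 ]
[ 0.0157 -0.0174  0.079 ]
[0.0157 0.016  0.079 ]
[ 0.0344  0.4339 -0.0793 -0.0249  0.1797  0.1765] [0.52392374 0.03086669 0.22149715]
```

Call:
apply_moves(
  rows=[0.01, 0.08, -0.079, 0, 0.03, 0.03, 0.02, 0.16, -0.079, -0.01, 0.06, 0.07, 0.03, 0.24, -0.079, -0.015, 0.1, 0.1, 0.034, 0.32, -0.079, -0.02, 0.14, 0.14, 0.034, 0.4, -0.079, -0.025, 0.18, 0.176, 0.034, 0.434, -0.079, -0.025, 0.18, 0.176, 0.034, 0.434, -0.079, -0.025, 0.18, 0.176, 0.034, 0.434, -0.079, -0.025, 0.18, 0.176],
)

```text
t: 6.65
tool_pos: [0.5234, 0.0307, 0.2201]
tool_rot: [-3.097, -0.118, -0.438]
contact_force: [0.2, 0.8, -0.4]
opening: 0.0311
grip_force: 25.1
```

```bash
python3 - <<'E'
import sys;sys.argv=['',"w4"]
from look import *
R=Ro.from_rotvec(o['tool_rot']).as_matrix();Rt=Rb(K0);print('angle err',Ro.from_matrix(R.T@Rt).as_rotvec())
K,Rc,t=c;g=np.array([.5737,.0347,.0496]);p=Rc.T@(g-t);uv=(K@p/p[2])[:2];print('exp',uv,p[2])
hsv=cv2.cvtColor(im,cv2.COLOR_BGR2HSV);print(hsv[int(uv[1]),int(uv[0])],hsv[int(uv[1])-8,int(uv[0])])
m=blob((hsv[...,2]<80)&(hsv[...,1]<60),uv);r=rect(m);print(r,m.sum());b=cv2.boxPoints(r)
tool=np.array([(R.T@(onplane(c,q,g,-R[:,2])-o['tool_pos'])) for q in b]);print(tool.round(4))
# board plane in tool frame from depth
M=np.zeros(d.shape,bool);M[20:230,150:420]=1
P=pts(c,d,M)
for _ in range(6):
    A=np.c_[P[:,:2],np.ones(len(P))];k=np.linalg.lstsq(A,P[:,2],rcond=None)[0];rr=P[:,2]-A@k;P=P[abs(rr)<max(.003,1.5*rr.std())]
print('plane',k,len(P),rr.std(),'slope',np.arctan(np.hypot(*k[:2])),'yaw',np.degrees(np.arctan2(k[1],k[0])),'top at gap z',k@np.r_[g[:2],1])
E
```

```text
6.65 [0.52336869 0.03071254 0.22014742] 0.031057518947220916
angle err [-0.00119225  0.00186038 -0.00096625]
exp [283.06097234 213.1944648 ] 0.2623715073389622
[150  10  78] [30  3 78]
((300.6756591796875, 211.05406188964844), (9.86393928527832, 2.6303837299346924), 80.53767395019531) 16
[[ 0.007   0.0125  0.1779]
 [ 0.0074  0.0146  0.1779]
 [-0.0009  0.0161  0.1779]
 [-0.0013  0.014   0.1779]]
plane [ 0.28682021  0.02499949 -0.10798778] 48882 0.0007747309629369761 slope 0.2803262937898167 yaw 4.981358233700442 top at gap z 0.05742844970931517
```

View pics/w4.png

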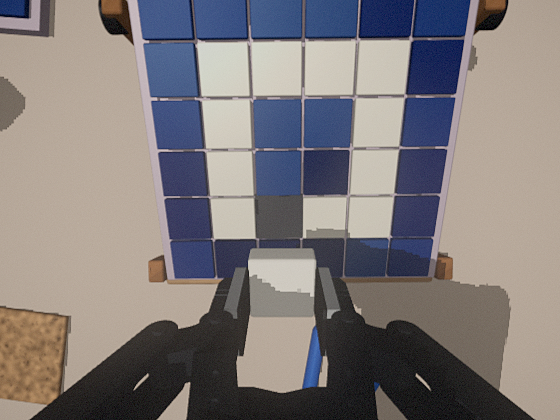

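The picture shows the gap at (253..303, 193..238), just beyond the held tile at (248..316, 248..316), both square in the image. I'll measure the gap with a wider threshold.

```bash
python3 - <<'E'
from h import *
f=np.load('w.npz');im,d=f['im'],f['d'];o=ctrl.get_obs();c=cam('wrist',o);R=Ro.from_rotvec(o['tool_rot']).as_matrix()
im=im.astype(int);B=np.zeros(d.shape,bool);B[180:245,240:320]=1
m=(im.max(2)<105)&(im.max(2)-im.min(2)<16)&B;m=cv2.morphologyEx(m.astype(np.uint8),cv2.MORPH_OPEN,np.ones((3,3)))
m=blob(m,(278,215))
v,u=np.nonzero(m);print(m.sum(),rect(m),u.min(),u.max(),v.min(),v.max())
for row in(200,207,215,222,230):
    w=np.nonzero(m[row])[0];print(row,w.min(),w.max())
for col in(262,275,290,297):
    w=np.nonzero(m[:,col])[0];print(col,w.min(),w.max())
k=np.array([.28682,.0250,-.10799]);n=Rb(k)[:,2]*-1
Rt=Rb(K0)
print('slopes rel tool',Ro.from_matrix(R.T@Rb(k)).as_rotvec(), o['tool_pos'])
fl=np.r_[0,0,k[2]]-.006*n
for p in((u.min(),215),(u.max()+1,215),(278,v.min()),(278,v.max()+1)):print((R.T@(onplane(c,p,fl,n)-o['tool_pos'])).round(4))
E
```

```text
2118 ((278.5, 217.5), (45.0, 47.0), 90.0) 255 302 195 240
200 255 302
207 255 302
215 255 302
222 256 302
230 256 302
262 196 240
275 196 240
290 195 239
297 195 239
slopes rel tool [ 0.00134025 -0.00105649 -0.00919506] [0.52340002 0.03140977 0.22047556]
[ 1.000e-04 -2.250e-02  1.766e-01]
[1.000e-04 1.620e-02 1.766e-01]
[ 0.0168 -0.0039  0.1766]
[-0.0227 -0.0041  0.1766]
```

```bash
cat > tgt.py <<'E'
from h import *
R0=Rb(K0)  # tool frame at picture
R1=Rb(np.array([.28682,.0250,-.10799]))
p0=np.array([.52337,.03071,.22015])
def tgt(dz): return p0+R0@np.array([-.0013,-.0024,0])-0+R1[:,2]*dz
E
python3 - <<'E'
from tgt import *
o=ctrl.get_obs();print(moves(tgt(.075),R1,o),tgt(.0973))
E
```

```text
[-0.0026 -0.003   0.1255  0.0009 -0.0007 -0.0059] [0.54875921 0.03534461 0.12628551]
```

Call:
apply_moves(
  rows=[-0.0025, -0.003, 0.03, 0, 0, -0.006, -0.0025, -0.003, 0.06, 0, 0, -0.006, -0.0025, -0.003, 0.09, 0, 0, -0.006, -0.0025, -0.003, 0.115, 0, 0, -0.006, -0.0025, -0.003, 0.125, 0, 0, -0.006, -0.0025, -0.003, 0.125, 0, 0, -0.006, -0.0025, -0.003, 0.125, 0, 0, -0.006, -0.0025, -0.003, 0.125, 0, 0, -0.006],
)

```text
t: 7.5
tool_pos: [0.544, 0.0346, 0.1509]
tool_rot: [-3.097, -0.136, -0.446]
contact_force: [0.2, -0.6, -0.5]
opening: 0.0313
grip_force: 25.1
```

```bash
python3 - <<'E'
import sys;sys.argv=['',"w5"]
from look import *
from tgt import *
print(moves(tgt(.0973),R1,o),o['contact_force'])
cv2.imwrite('pics/w5.png',cv2.resize(im[180:340,200:360],None,fx=3.5,fy=3.5,interpolation=0))
E
```

```text
7.5 [0.54404946 0.03456869 0.15088004] 0.0313033495528726
[-0.004  -0.0007  0.0416  0.0015 -0.0038  0.0006] [ 0.19240871 -0.56955008 -0.49327225]
```

View pics/w5.png

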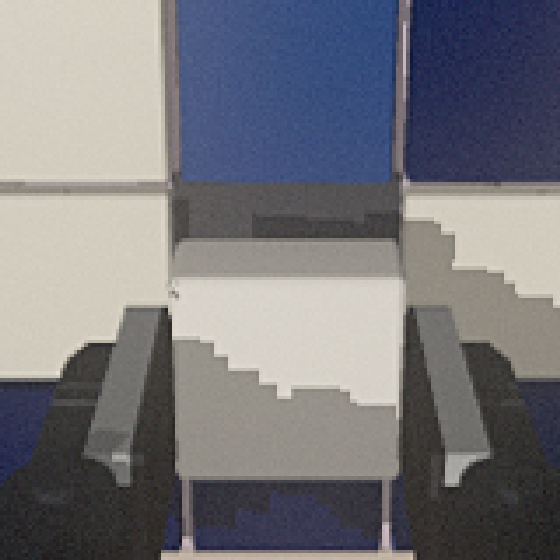

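The crop shows the tile centred across the gap: tile columns 173..403 against gap columns 174..404. The gap's upper edge is at row 185 and the tile's lower front edge is at row 240.

```bash
python3 - <<'E'
from tgt import *
o=ctrl.get_obs();print(o['tool_pos'],moves(tgt(.0973),R1,o))
dz=moves(tgt(.0973),R1,o)[2]*.6
print(dz,intool((282,180+185/3.5),dz+.073),intool((282,180+240/3.5),.079))
E
```

```text
[0.54405677 0.03444677 0.15090154] [-0.004  -0.0009  0.0416  0.0016 -0.0038  0.0005]
0.02496 [ 0.01665945 -0.00082245  0.09796   ] [ 0.0158006  -0.00083667  0.079     ]
```

Call:
apply_moves(
  rows=[-0.002, 0, 0.0, 0, -0.004, 0, -0.004, 0, 0.0, 0, -0.004, 0, -0.004, 0, 0.01, 0, -0.004, 0, -0.004, 0, 0.02, 0, -0.004, 0, -0.004, 0, 0.03, 0, -0.004, 0, -0.004, 0, 0.036, 0, -0.004, 0, -0.004, 0, 0.036, 0, -0.004, 0, -0.004, 0, 0.036, 0, -0.004, 0],
)

```text
t: 8.35
tool_pos: [0.5474, 0.0346, 0.1282]
tool_rot: [-3.099, -0.135, -0.433]
contact_force: [-0.2, -0.5, -0.1]
opening: 0.0312
grip_force: 25.1
```

```bash
python3 - <<'E'
from tgt import *
o=ctrl.get_obs();print(o['tool_pos'],moves(tgt(.0973),R1,o),o['contact_force'],o['wrist_torque'])
E
```

```text
[0.54737563 0.03456862 0.12817602] [ 0.0015 -0.0011  0.0037  0.0014  0.0016  0.0002] [-0.21408593 -0.51858045 -0.07824022] [-0.03518976  0.11505043 -0.05586048]
```

Call:
apply_moves(
  rows=[0.001, 0, 0.001, 0, 0.001, 0, 0.001, 0, 0.002, 0, 0.001, 0, 0.001, 0, 0.002, 0, 0.001, 0],
)

```text
t: 8.65
tool_pos: [0.5484, 0.0346, 0.1276]
tool_rot: [-3.098, -0.135, -0.437]
contact_force: [0.5, 0.2, 0.8]
opening: 0.0313
grip_force: 25.1
```

Call:
apply_moves(
  rows=[0, 0, 0.0008, 0, 0, 0, 0, 0, 0.0016, 0, 0, 0, 0, 0, 0.0016, 0, 0, 0],
)

```text
t: 8.95
tool_pos: [0.5485, 0.0347, 0.1264]
tool_rot: [-3.098, -0.135, -0.436]
contact_force: [-0.6, -0.9, -0.2]
opening: 0.0311
grip_force: 25.1
```

```bash
python3 - <<'E'
from tgt import *
o=ctrl.get_obs();print(o['tool_pos'],moves(tgt(.0973),R1,o),o['contact_force'],o['wrist_torque'])
E
```

```text
[0.54851355 0.03468631 0.12643159] [ 0.0004 -0.0011  0.0004  0.0014  0.0004  0.0003] [-0.62522844 -0.94486914 -0.19654334] [-0.00105982  0.1743484  -0.00551886]
```

Very near. I'll step further until contact registers.

Call:
apply_moves(
  rows=[0, 0, 0.0008, 0, 0, 0, 0, 0, 0.0016, 0, 0, 0, 0, 0, 0.0016, 0, 0, 0],
)

```text
t: 9.25
tool_pos: [0.5488, 0.0347, 0.1254]
tool_rot: [-3.098, -0.135, -0.436]
contact_force: [0.2, -0.0, -0.9]
opening: 0.031
grip_force: 25.1
```

Call:
apply_moves(
  rows=[0, 0, 0.0008, 0, 0, 0, 0, 0, 0.0016, 0, 0, 0, 0, 0, 0.0016, 0, 0, 0],
)

```text
t: 9.55
tool_pos: [0.5489, 0.0347, 0.1254]
tool_rot: [-3.099, -0.135, -0.435]
contact_force: [-6.1, -1.7, 6.8]
opening: 0.0311
grip_force: 26.0
```

Contact at about 9 N. I'll ease off slightly, open a little and look.

Call:
apply_moves(
  rows=[0, 0, -0.0008, 0, 0, 0, 0, 0, -0.0008, 0, 0, 0],
)

```text
t: 9.75
tool_pos: [0.549, 0.0347, 0.1254]
tool_rot: [-3.098, -0.135, -0.437]
contact_force: [-3.1, -0.2, 4.1]
opening: 0.031
grip_force: 25.5
```

Call:
apply_moves(
  rows=[0, 0, 0, 0, 0, 0, 0, 0, 0, 0, 0, 0, 0, 0, 0, 0, 0, 0, 0, 0, 0, 0, 0, 0],
  grip=0.5,
)

```text
t: 10.15
tool_pos: [0.5489, 0.0347, 0.1249]
tool_rot: [-3.098, -0.135, -0.436]
contact_force: [-0.6, -0.2, 0.3]
opening: 0.0429
grip_force: 0.0
```

Call:
apply_moves(
  rows=[0, 0, -0.02, 0, 0, 0, 0, 0, -0.06, 0, 0, 0, 0, 0, -0.12, 0, 0, 0, 0, 0, -0.17, 0, 0, 0, 0, 0, -0.17, 0, 0, 0, 0, 0, -0.17, 0, 0, 0, 0, 0, -0.17, 0, 0, 0],
)

```text
t: 10.85
tool_pos: [0.5203, 0.0325, 0.222]
tool_rot: [-3.098, -0.135, -0.433]
contact_force: [-0.3, 0.3, -0.4]
opening: 0.0427
grip_force: 0.0
```

```bash
python3 - <<'E'
import sys;sys.argv=['',"w6"]
from look import *
from tgt import *
cv2.imwrite('pics/w6.png',im[90:290,170:390].repeat(3,0).repeat(3,1)[:600])
R=Ro.from_rotvec(o['tool_rot']).as_matrix()
P=(pts(c,d,np.ones(d.shape,bool))-tgt(.0973))@R1  # frame: tool axes at contact target
P=P[(abs(P[:,0])<.06)&(abs(P[:,1])<.06)]
T=P[(abs(P[:,0])<.011)&(abs(P[:,1])<.011)];S=P[(P[:,0]>.025)&(abs(P[:,1])<.05)&(P[:,2]>.05)]
k=np.linalg.lstsq(np.c_[T[:,:2],np.ones(len(T))],T[:,2],rcond=None)[0];k2=np.linalg.lstsq(np.c_[S[:,:2],np.ones(len(S))],S[:,2],rcond=None)[0]
print('tile plane',k,'ring plane',k2,'proud',k2[2]-k[2],len(T),len(S),o['contact_force'])
E
```

```text
10.85 [0.52025987 0.03254621 0.22200474] 0.04266411772037426
tile plane [-11.15010696  -0.08316962   0.02080342] ring plane [ 0.0368104  -0.00128468  0.07198574] proud 0.05118231810128508 3079 6199 [-0.33588329  0.30321812 -0.37432313]
```

View pics/w6.png

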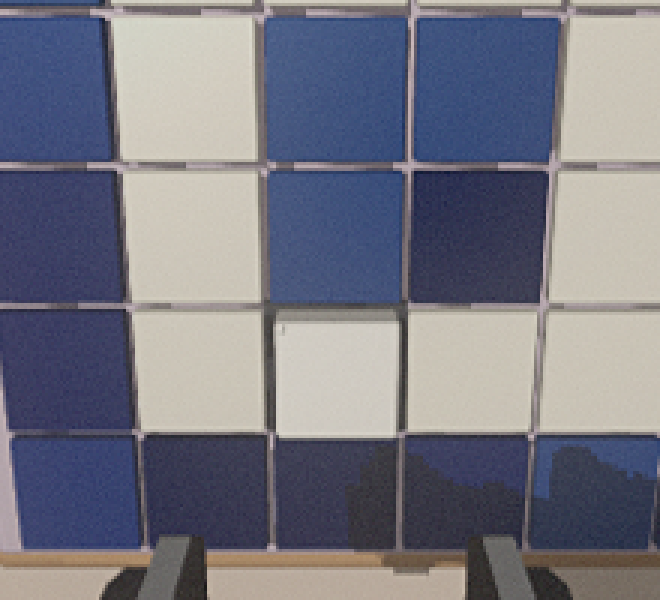

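The picture shows the tile inside the gap at crop (274..400, 320..437) with a margin on the sides. I'll check flatness with the gripper pixels excluded, get the tile centre for aiming, and plan the torch approach.

```bash
python3 - <<'E'
from tgt import *
f=np.load('w.npz');im,d=f['im'],f['d'];o=ctrl.get_obs();c=cam('wrist',o)
M=np.zeros(d.shape,bool);M[200:232,265:300]=1;T=pts(c,d,M)
M[:]=0;M[100:185,200:380]=1;S=pts(c,d,M)
def fit(P):
    for _ in range(3):
        A=np.c_[P[:,:2],np.ones(len(P))];k=np.linalg.lstsq(A,P[:,2],rcond=None)[0];r=P[:,2]-A@k;P=P[abs(r)<2.5*r.std()]
    return k,r.std()
kt,ks=fit(T),fit(S);print(kt,ks)
ctr=onplane(c,(282.3,216.2),np.r_[0,0,kt[0][2]],np.r_[-kt[0][:2],1])
n=-Rb(ks[0])[:,2];print('tile top centre',ctr,'proud',n@(ctr-np.r_[0,0,ks[0][2]]),'slope',np.arctan(np.hypot(*ks[0][:2])),np.arctan(np.hypot(*kt[0][:2])))
print('tilt diff',Rb(kt[0])[:,2]@Rb(ks[0])[:,2])
print(o['tool_pos'],moves((.45,-.296,.3),Rdown(0.08),o),moves((.43,-.2,.3),Rdown(0.08),o))
E
```

```text
(array([ 0.28661547,  0.02486682, -0.09996224]), np.float64(0.0006242319750327615)) (array([ 0.28560581,  0.0250251 , -0.10772768]), np.float64(0.00072522092610474))
tile top centre [0.56813259 0.03699352 0.06379327] proud 0.008010490877111531 slope 0.2792108095663873 0.2801273144672049
tilt diff 0.9999995521986047
[0.52014416 0.03256789 0.22152387] [-1.221e-01  5.357e-01 -1.697e-01  5.000e-04 -1.764e-01  4.400e-03] [-0.1406  0.3734 -0.1753  0.0005 -0.1764  0.0044]
```

The tile stands 8.0 mm proud and parallel to the ring, so it is seated. Now to the torch.

Call:
apply_moves(
  rows=[-0.03, 0.02, -0.08, 0, -0.04, 0, -0.06, 0.08, -0.15, 0, -0.08, 0, -0.08, 0.16, -0.17, 0, -0.12, 0, -0.1, 0.24, -0.17, 0, -0.16, 0, -0.11, 0.32, -0.17, 0, -0.176, 0.004, -0.12, 0.4, -0.17, 0, -0.176, 0.004, -0.122, 0.48, -0.17, 0, -0.176, 0.004, -0.122, 0.536, -0.17, 0, -0.176, 0.004, -0.122, 0.536, -0.17, 0, -0.176, 0.004, -0.122, 0.536, -0.17, 0, -0.176, 0.004, -0.122, 0.536, -0.17, 0, -0.176, 0.004],
  grip=0.75,
)

```text
t: 12.0
tool_pos: [0.4504, -0.2954, 0.3005]
tool_rot: [-3.139, -0.128, -0.003]
contact_force: [-0.1, 0.2, 0.0]
opening: 0.0641
grip_force: 0.0
```

```bash
python3 - <<'E'
import sys;sys.argv=['',"w7"]
from look import *
hsv=cv2.cvtColor(im,cv2.COLOR_BGR2HSV)
K,Rc,t=c
def proj(X): p=Rc.T@(np.array(X)-t);return (K@p/p[2])[:2]
print(proj((.483,-.297,.15)),proj((.483,-.296,.034)))
O=(hsv[...,0]<15)&(hsv[...,1]>120)&(hsv[...,2]>100)
m=blob(O,proj((.483,-.297,.15)));(e,ax,an)=cv2.fitEllipse(cv2.findContours(m.astype(np.uint8),0,1)[0][0]);
X=onplane(c,e,(0,0,.15));print('cap',e,ax,X,'diam',ax[0]/K[0,0]*(Rc.T@(X-t))[2])
W=(hsv[...,1]<50)&(hsv[...,2]>165);m=blob(W,proj((.483,-.296,.034)));print('cup',m.sum(),rect(m))
q=cv2.convexHull(np.argwhere(m)[:,::-1].astype(np.float32));e2=cv2.fitEllipse(q);X2=onplane(c,e2[0],(0,0,.034));print(e2,X2)
print(np.median(pts(c,d,blob(O,e))[:,2]))
E
```

```text
12.0 [ 0.45043882 -0.29536666  0.30051509] 0.06413565588514432
[289.31269083 183.66183312] [285.91922816 157.56920393]
cap (284.0155029296875, 183.91595458984375) (24.05611228942871, 24.213369369506836) [ 0.48251743 -0.2933257   0.15      ] diam 0.01681557321557133
cup 420 ((275.8823547363281, 146.97059631347656), (31.779390335083008, 55.98324203491211), 52.69605255126953)
((282.19305419921875, 155.5854034423828), (53.00479507446289, 55.43284225463867), 53.46681594848633) [ 0.48472329 -0.29198185  0.034     ]
0.1524311145196284
```

View pics/w7.png

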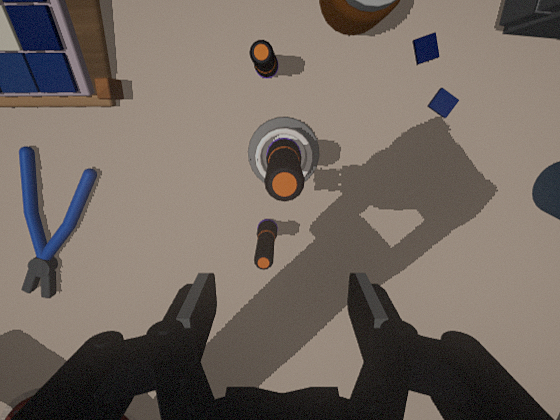

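The wrist view shows the torch cap at (284,184) and the cup at (282,156), with the small torches at (262,52) and (265,262) clear of the closing line. The cap's diameter and height fit.

```bash
python3 - <<'E'
from h import *
o=ctrl.get_obs();print(o['tool_pos'],moves((.483,-.2938,.25),Rdown(.08),o))
E
```

```text
[ 0.45054501 -0.29516318  0.30091571] [ 0.0539  0.0021  0.085   0.0001 -0.0016  0.0011]
```

Call:
apply_moves(
  rows=[0.03, 0.002, 0, 0, 0, 0, 0.054, 0.002, 0, 0, 0, 0, 0.054, 0.002, 0.04, 0, -0.002, 0.001, 0.054, 0.002, 0.085, 0, -0.002, 0.001, 0.054, 0.002, 0.085, 0, -0.002, 0.001, 0.054, 0.002, 0.085, 0, -0.002, 0.001],
)

```text
t: 12.65
tool_pos: [0.4833, -0.2941, 0.2507]
tool_rot: [3.138, 0.126, -0.001]
contact_force: [-0.4, 0.4, 0.9]
opening: 0.0637
grip_force: 0.0
```

```bash
python3 - <<'E'
import sys;sys.argv=['',"w8"]
from look import *
hsv=cv2.cvtColor(im,cv2.COLOR_BGR2HSV);K,Rc,t=c
p=Rc.T@(np.array([.483,-.2938,.15])-t);uv=(K@p/p[2])[:2]
m=blob((hsv[...,0]<15)&(hsv[...,1]>120)&(hsv[...,2]>100),uv)
e,ax,an=cv2.fitEllipse(cv2.findContours(m.astype(np.uint8),0,1)[0][0]);print(uv,e,ax,onplane(c,e,(0,0,.15)))
print(moves((.483,-.2938,.164),Rdown(.08),o))
E
```

```text
12.65 [ 0.48332075 -0.294083    0.25068724] 0.06369426962808715
[282.7414031  257.38555012] (282.372314453125, 258.65130615234375) (25.579130172729492, 27.989294052124023) [ 0.48216178 -0.29365098  0.15      ]
[-4.000e-04 -6.000e-04  1.445e-01  4.000e-04  4.000e-04  1.000e-04]
```

Call:
apply_moves(
  rows=[-0.0015, 0, 0.04, 0, 0, 0, -0.0015, 0, 0.08, 0, 0, 0, -0.0015, 0, 0.12, 0, 0, 0, -0.0015, 0, 0.144, 0, 0, 0, -0.0015, 0, 0.144, 0, 0, 0, -0.0015, 0, 0.144, 0, 0, 0],
)

```text
t: 13.3
tool_pos: [0.4829, -0.2956, 0.1658]
tool_rot: [3.136, 0.124, 0.003]
contact_force: [-0.0, 0.1, 0.5]
opening: 0.0639
grip_force: 0.0
```

Call:
apply_moves(
  rows=[0, 0, 0, 0, 0, 0, 0, 0, 0, 0, 0, 0, 0, 0, 0, 0, 0, 0, 0, 0, 0, 0, 0, 0, 0, 0, 0, 0, 0, 0, 0, 0, 0, 0, 0, 0],
  grip=0.15,
  grip_force=50,
)

```text
t: 13.9
tool_pos: [0.4829, -0.2953, 0.166]
tool_rot: [3.137, 0.124, 0.003]
contact_force: [-1.6, 1.8, 5.3]
opening: 0.0281
grip_force: 49.1
```

```bash
python3 - <<'E'
from h import *
o=ctrl.get_obs();print({k:np.round(o[k],4).tolist() for k in('tool_pos','tool_rot','contact_force','wrist_torque','opening','dq')})
E
```

```text
{'tool_pos': [0.4829, -0.2953, 0.166], 'tool_rot': [3.137, 0.124, 0.0033], 'contact_force': [-1.5786, 1.7519, 5.3191], 'wrist_torque': [0.436, 0.1784, -0.0043], 'opening': 0.0281, 'dq': [0.0008, 0.0023, 0.0012, 0.0005, 0.0008, 0.0015]}
```

The torch is gripped at 28 mm opening (29 nominal) with its lens 154 mm ahead of the TCP. I'll lift and check the torch's axis in the tool frame.

Call:
apply_moves(
  rows=[0, 0, -0.02, 0, 0, 0, 0, 0, -0.06, 0, 0, 0, 0, 0, -0.11, 0, 0, 0, 0, 0, -0.17, 0, 0, 0, 0, 0, -0.22, 0, 0, 0, 0, 0, -0.22, 0, 0, 0, 0, 0, -0.22, 0, 0, 0],
)

```text
t: 14.6
tool_pos: [0.4821, -0.295, 0.2967]
tool_rot: [3.137, 0.124, 0.001]
contact_force: [-0.8, 1.1, -2.3]
opening: 0.028
grip_force: 49.4
```

```bash
cat > axis.py <<'E'
import sys
from look import *
T=ctrl.camera_model('wrist')['tool_from_camera'];Kc=ctrl.camera_model('wrist')['mtx']
P=pts((Kc,T[:3,:3],T[:3,3]),d,np.ones(d.shape,bool))
P=P[(abs(P[:,1])<.025)&(abs(P[:,0])<.03)&(P[:,2]>.075)&(P[:,2]<.175)]
for z in np.arange(.076,.165,.008):
    Q=P[abs(P[:,2]-z)<.004]
    if len(Q)>20:
        # circle fit
        A=np.c_[2*Q[:,:2],np.ones(len(Q))];s=np.linalg.lstsq(A,(Q[:,:2]**2).sum(1),rcond=None)[0]
        print(round(z,3),len(Q),'xmax %.4f'%np.percentile(Q[:,0],97),'y %.4f %.4f mid %.4f'%(*np.percentile(Q[:,1],[1,99]),np.percentile(Q[:,1],[1,99]).mean()),'circ',s[:2].round(4),np.sqrt(s[2]+s[:2]@s[:2]).round(4))
print('zmax',np.percentile(P[:,2],99.5),o['contact_force'],o['opening'])
R=Rb(np.array([.2862,.0250,0]));top=np.array([.5672,.0365,.063])
print(moves(top-R[:,2]*(.154+.06),R,o),top-R[:,2]*.214)
E
python3 axis.py w9
```

```text
14.6 [ 0.48212814 -0.29497043  0.2967173 ] 0.027962008181330617
0.076 221 xmax 0.0143 y -0.0150 0.0124 mid -0.0013 circ [-0.     -0.0014] 0.0142
0.084 315 xmax 0.0144 y -0.0150 0.0124 mid -0.0013 circ [ 0.     -0.0014] 0.0141
0.092 276 xmax 0.0143 y -0.0154 0.0123 mid -0.0016 circ [-0.0001 -0.0015] 0.0142
0.1 321 xmax 0.0146 y -0.0160 0.0132 mid -0.0014 circ [-0.0001 -0.0016] 0.0145
0.108 179 xmax 0.0148 y -0.0151 0.0121 mid -0.0015 circ [-0.0001 -0.0016] 0.0146
0.116 470 xmax 0.0162 y -0.0180 0.0145 mid -0.0018 circ [-0.0001 -0.0017] 0.0156
0.124 319 xmax 0.0175 y -0.0190 0.0155 mid -0.0018 circ [-0.     -0.0018] 0.0172
0.132 181 xmax 0.0174 y -0.0185 0.0150 mid -0.0018 circ [-0.0003 -0.0019] 0.0177
0.14 161 xmax 0.0174 y -0.0190 0.0142 mid -0.0024 circ [-0.0003 -0.0019] 0.0177
0.148 249 xmax 0.0183 y -0.0202 0.0166 mid -0.0018 circ [-0.0003 -0.002 ] 0.0181
zmax 0.15153331839539044 [-0.79160946  1.1117056  -2.29331369] 0.027962008181330617
[ 0.0864 -0.5389  0.0456  0.0022  0.1776 -0.005 ] [0.5083343  0.03135799 0.26868031]
```

The torch axis is square to the tool (within about 0.5°) with the lens at about 153 mm. Moving to the hold pose.

Call:
apply_moves(
  rows=[0.01, -0.05, 0, 0, 0.02, 0, 0.02, -0.12, 0, 0, 0.05, 0, 0.04, -0.2, 0, 0, 0.08, 0, 0.06, -0.28, 0, 0, 0.11, 0, 0.07, -0.36, 0, 0, 0.14, 0, 0.08, -0.44, 0.0, 0, 0.17, 0, 0.086, -0.5, 0.0, 0.002, 0.178, -0.005, 0.086, -0.53, 0.01, 0.002, 0.178, -0.005, 0.086, -0.538, 0.025, 0.002, 0.178, -0.005, 0.086, -0.538, 0.04, 0.002, 0.178, -0.005, 0.086, -0.538, 0.045, 0.002, 0.178, -0.005, 0.086, -0.538, 0.045, 0.002, 0.178, -0.005, 0.086, -0.538, 0.045, 0.002, 0.178, -0.005],
)

```text
t: 15.95
tool_pos: [0.5084, 0.03, 0.2689]
tool_rot: [-3.096, -0.132, -0.436]
contact_force: [-0.3, 1.1, -1.1]
opening: 0.0282
grip_force: 49.7
```

```bash
cat > aim.py <<'E'
from h import *
o=ctrl.get_obs();R=Rb(np.array([.2862,.0250,0]));top=np.array([.5672,.0365,.063])
Rt=Ro.from_rotvec(o['tool_rot']).as_matrix();L=o['tool_pos']+Rt@np.array([0,-.001,.1535])
print('lens rel tile in board axes',(R.T@(L-top)).round(4),'ang err',Ro.from_matrix(Rt.T@R).as_rotvec().round(4),o['contact_force'])
print(moves(top-R[:,2]*(.1535+.06)+R[:,1]*.001,R,o))
E
python3 aim.py
python3 - <<'E'
import sys;sys.argv=['',"w10"]
from look import *
# tile edges in wrist image, in tool frame, at tile top plane
hsv=cv2.cvtColor(im,cv2.COLOR_BGR2HSV);K,Rc,t=c
p=Rc.T@(np.array([.5672,.0365,.063])-t);print('expected tile px',(K@p/p[2])[:2])
fs,ds=ctrl.get_image('side');cs=cam('side');np.savez('side2',im=fs,d=ds)
# torch + tile heights from side depth
K,Rc,t=cs
for X in([.5672,.0365,.063],[.5508,.0350,.12]):
    p=Rc.T@(np.array(X)-t);print((K@p/p[2])[:2].round(1),p[2].round(3))
h=cv2.cvtColor(fs,cv2.COLOR_BGR2HSV);m=(h[...,0]>125)&(h[...,0]<165)&(h[...,1]>70);n,l,s,cc=cv2.connectedComponentsWithStats(m.astype(np.uint8));print([(cc[i].round(0).tolist(),s[i].tolist()) for i in range(1,n) if s[i,4]>8][:8])
E
```

```text
lens rel tile in board axes [-0.0001  0.0004 -0.0607] ang err [-0.0001  0.0002 -0.0017] [-0.31513811  1.06897326 -1.1312373 ]
[ 0.0001 -0.0007  0.0012 -0.      0.0001 -0.0011]
15.95 [0.5083736  0.02996387 0.26885498] 0.02817885766449418
expected tile px [281.28834772 201.70990541]
[273.7 220.1] 0.915
[281.5 195.8] 0.883
[([355.0, 173.0], [350, 171, 10, 4, 17]), ([281.0, 197.0], [273, 190, 19, 11, 63])]
```

By kinematics the lens is 60.7 mm from the tile, within 0.5 mm of centre and aligned. The side camera agrees: violet rim at (281,197) against (281.5,196) predicted. Holding.

Call:
apply_moves(
  rows=[0, 0, 0.001, 0, 0, 0, 0, 0, 0.001, 0, 0, 0, 0, 0, 0.001, 0, 0, 0, 0, 0, 0.001, 0, 0, 0, 0, 0, 0.001, 0, 0, 0, 0, 0, 0.001, 0, 0, 0, 0, 0, 0.001, 0, 0, 0, 0, 0, 0.001, 0, 0, 0, 0, 0, 0.001, 0, 0, 0, 0, 0, 0.001, 0, 0, 0, 0, 0, 0.001, 0, 0, 0, 0, 0, 0.001, 0, 0, 0, 0, 0, 0.001, 0, 0, 0, 0, 0, 0.001, 0, 0, 0, 0, 0, 0.001, 0, 0, 0, 0, 0, 0.001, 0, 0, 0, 0, 0, 0.001, 0, 0, 0, 0, 0, 0.001, 0, 0, 0, 0, 0, 0.001, 0, 0, 0, 0, 0, 0.001, 0, 0, 0],
)

```text
t: 18.05
tool_pos: [0.5084, 0.0309, 0.2684]
tool_rot: [-3.095, -0.135, -0.436]
contact_force: [-0.2, -0.3, -1.3]
opening: 0.0278
grip_force: 49.7
```

Call:
apply_moves(
  rows=[0, 0, 0, 0, 0, 0, 0, 0, 0, 0, 0, 0, 0, 0, 0, 0, 0, 0, 0, 0, 0, 0, 0, 0, 0, 0, 0, 0, 0, 0, 0, 0, 0, 0, 0, 0, 0, 0, 0, 0, 0, 0, 0, 0, 0, 0, 0, 0, 0, 0, 0, 0, 0, 0, 0, 0, 0, 0, 0, 0, 0, 0, 0, 0, 0, 0, 0, 0, 0, 0, 0, 0, 0, 0, 0, 0, 0, 0, 0, 0, 0, 0, 0, 0, 0, 0, 0, 0, 0, 0, 0, 0, 0, 0, 0, 0, 0, 0, 0, 0, 0, 0, 0, 0, 0, 0, 0, 0, 0, 0, 0, 0, 0, 0, 0, 0, 0, 0, 0, 0],
)

```text
t: 20.05
tool_pos: [0.5084, 0.0309, 0.2684]
tool_rot: [-3.095, -0.135, -0.436]
contact_force: [0.6, -0.4, -2.3]
opening: 0.0277
grip_force: 49.7
```

```bash
python3 aim.py; python3 - <<'E'
from h import *
o=ctrl.get_obs();print(moves((.4829,-.2940,.30),Rdown(.08),o))
E
```

```text
lens rel tile in board axes [-0.     -0.0007 -0.0603] ang err [-0.0006 -0.0001 -0.0002] [ 0.62618883 -0.35047225 -2.2823129 ]
[ 0.0001  0.001   0.0004 -0.0004 -0.0001 -0.0001]
[-0.0713  0.5358 -0.0756 -0.001  -0.1782  0.0045]
```

The torch was held steady for more than 4 s. Returning it to above the cup.

Call:
apply_moves(
  rows=[0, 0, -0.03, 0, 0, 0, -0.01, 0.03, -0.07, 0, -0.02, 0, -0.03, 0.1, -0.076, 0, -0.06, 0, -0.04, 0.18, -0.076, 0, -0.1, 0, -0.05, 0.26, -0.076, 0, -0.14, 0, -0.06, 0.34, -0.076, 0, -0.17, 0.004, -0.07, 0.42, -0.076, -0.001, -0.178, 0.0045, -0.071, 0.49, -0.076, -0.001, -0.178, 0.0045, -0.071, 0.536, -0.076, -0.001, -0.178, 0.0045, -0.071, 0.536, -0.076, -0.001, -0.178, 0.0045, -0.071, 0.536, -0.076, -0.001, -0.178, 0.0045, -0.071, 0.536, -0.076, -0.001, -0.178, 0.0045],
)

```text
t: 21.25
tool_pos: [0.4831, -0.2933, 0.3001]
tool_rot: [-3.139, -0.127, -0.0]
contact_force: [0.4, 0.0, -1.1]
opening: 0.028
grip_force: 49.9
```

```bash
python3 - <<'E'
from h import *
o=ctrl.get_obs();print(o['tool_pos'],moves((.4833,-.2950,.2),Rdown(.08),o))
im,d=ctrl.get_image('top');h=cv2.cvtColor(im,cv2.COLOR_BGR2HSV);c=cam('top')
# cup rim (white) near (413,223) in top view, now less hidden
m=((h[...,1]<50)&(h[...,2]>150));m[:200]=0;m[245:]=0;m[:,:395]=0;m[:,432:]=0
print(m.sum(),rect(m),onplane(c,rect(m)[0],(0,0,.034)))
E
```

```text
[ 0.48308585 -0.29329036  0.30014187] [ 1.000e-04  2.900e-03  1.669e-01 -3.000e-04 -2.000e-04  5.000e-04]
994 ((413.0, 222.0), (44.0, 36.0), 90.0) [ 0.48462116 -0.29618625  0.034     ]
```

Call:
apply_moves(
  rows=[0, 0.003, 0.04, 0, 0, 0, 0, 0.003, 0.09, 0, 0, 0, 0, 0.003, 0.14, 0, 0, 0, 0, 0.003, 0.166, 0, 0, 0, 0, 0.003, 0.166, 0, 0, 0, 0, 0.003, 0.166, 0, 0, 0, 0, 0.003, 0.166, 0, 0, 0],
)

```text
t: 22.0
tool_pos: [0.4842, -0.2965, 0.203]
tool_rot: [3.137, 0.126, 0.005]
contact_force: [0.1, 0.6, -1.9]
opening: 0.0275
grip_force: 50.0
```

```bash
python3 - <<'E'
from h import *
o=ctrl.get_obs();print(o['tool_pos'],moves((.4833,-.2950,.166),Rdown(.08),o),o['contact_force'])
E
```

```text
[ 0.48418186 -0.29645291  0.20300912] [-0.0015 -0.0027  0.0617  0.0016 -0.0019  0.0002] [ 0.13416172  0.596391   -1.93340374]
```

Call:
apply_moves(
  rows=[-0.001, -0.002, 0.015, 0.0015, -0.002, 0, -0.001, -0.002, 0.03, 0.0015, -0.002, 0, -0.001, -0.002, 0.045, 0.0015, -0.002, 0, -0.001, -0.002, 0.056, 0.0015, -0.002, 0, -0.001, -0.002, 0.056, 0.0015, -0.002, 0, -0.001, -0.002, 0.056, 0.0015, -0.002, 0],
)

```text
t: 22.6
tool_pos: [0.4824, -0.2947, 0.1665]
tool_rot: [-3.136, -0.125, 0.006]
contact_force: [0.0, 0.1, -1.0]
opening: 0.0278
grip_force: 50.0
```

Call:
apply_moves(
  rows=[0, 0, 0.002, 0, 0, 0, 0, 0, 0.003, 0, 0, 0, 0, 0, 0.003, 0, 0, 0],
)

```text
t: 22.9
tool_pos: [0.4827, -0.2948, 0.1661]
tool_rot: [-3.137, -0.125, 0.004]
contact_force: [-2.0, 2.1, 4.7]
opening: 0.0275
grip_force: 50.7
```

The torch is on the cup floor at the same height as when it was gripped. Releasing.

Call:
apply_moves(
  rows=[0, 0, 0, 0, 0, 0, 0, 0, 0, 0, 0, 0, 0, 0, 0, 0, 0, 0, 0, 0, 0, 0, 0, 0, 0, 0, 0, 0, 0, 0, 0, 0, 0, 0, 0, 0],
  grip=0.75,
)

```text
t: 23.5
tool_pos: [0.4825, -0.2948, 0.1652]
tool_rot: [-3.137, -0.125, 0.005]
contact_force: [-0.4, -1.0, 0.6]
opening: 0.0642
grip_force: 0.0
```

Call:
apply_moves(
  rows=[0, 0, -0.03, 0, 0, 0, 0, 0, -0.08, 0, 0, 0, 0, 0, -0.14, 0, 0, 0, 0, 0, -0.22, 0, 0, 0, -0.06, 0, -0.24, 0, 0, 0, -0.12, 0, -0.24, 0, 0, 0, -0.12, 0, -0.24, 0, 0, 0, -0.12, 0, -0.24, 0, 0, 0, -0.12, 0, -0.24, 0, 0, 0],
)

```text
t: 24.4
tool_pos: [0.4116, -0.3008, 0.3093]
tool_rot: [-3.137, -0.126, 0.004]
contact_force: [0.8, 0.1, -0.6]
opening: 0.0642
grip_force: 0.0
```

```bash
python3 - <<'E'
import sys;sys.argv=['',"w11"]
from look import *
hsv=cv2.cvtColor(im,cv2.COLOR_BGR2HSV);K,Rc,t=c
def proj(X): p=Rc.T@(np.array(X)-t);return (K@p/p[2])[:2]
m=blob((hsv[...,0]<15)&(hsv[...,1]>120)&(hsv[...,2]>100),proj((.483,-.295,.15)))
e,ax,an=cv2.fitEllipse(cv2.findContours(m.astype(np.uint8),0,1)[0][0]);print('cap',e,ax,onplane(c,e,(0,0,.15)),np.median(pts(c,d,m)[:,2]))
# tile via top camera
im,d=ctrl.get_image('top');c=cam('top');h=cv2.cvtColor(im,cv2.COLOR_BGR2HSV)
K,Rc,t=c;u,v=proj((.5672,.0365,.063)).astype(int);print(u,v,h[v,u]);M=np.zeros(d.shape,bool);M[v-5:v+6,u-5:u+6]=1;print('tile',pts(c,d,M).mean(0))
a=np.load('top.npz')['im'];df=np.abs(a.astype(int)-im).max(2)
for n,(x0,x1,y0,y1) in dict(glue=(85,125,130,168),jar=(415,462,128,170),small1=(390,415,172,192),small2=(398,425,255,275),torch=(395,440,205,240)).items():print(n,(df[y0:y1,x0:x1]>60).sum())
print(ctrl.get_obs()['contact_force'])
E
```

```text
24.4 [ 0.4115899  -0.30075687  0.30925472] 0.06424480897435708
cap (279.912109375, 124.45795440673828) (24.579830169677734, 25.68069839477539) [ 0.48209936 -0.29243241  0.15      ] 0.15235769041860095
259 187 [ 21  25 197]
tile [0.56800192 0.03746516 0.06307959]
glue 0
jar 0
small1 0
small2 0
torch 12
[ 0.21029515  0.58273425 -0.90032168]
```

The torch stands upright at cap height 0.152 m, the same as before. The tile is still in place and nothing else has moved. Handing in.

```bash
python3 -c "
from station import ctrl
print(ctrl.finish_job())"
```

```text
the job is handed in; nothing more can be done
None
```

The job is handed in at about 24 s: the tile is seated flat in the gap, the torch was held about 6 cm above it for over 4 s and now stands lens down in its cup, and the glue bottle and jar were not moved.

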